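Find the unbalanced centrifuge crossbar on the knife edge

TASK

One of the three centrifuge crossbars is out of balance. Hang all three side by side on the knife edge, each by the notch under its hub and square across the edge, and let go of them all so that you see which one dips; then lift that one off and stand it upright in the red reject tray, leaving the two true ones hanging level on the edge. Do not topple or drop a crossbar, and leave the flask, the beaker and the screwdriver where they are.

Things in the scene. Friction and masses are not known exactly. Their poses are not given: they have to be found in the camera images.
- crossbar1_centre (a point): crossbar 1: apex of the 90-degree V notch (26 wide, 13 deep) running along y across the underside of its hub, mid-length, 66 above the bucket bottoms. On the hub (50 x 36, top 10 above this point) stands a black grip stem, 18 (x) by 22 (y), 34 tall, its middle 27 above this point along the bar's own z. A true bar's mass centre is 25 under this point
- crossbar2_centre (a point): crossbar 2, outwardly the same as crossbar 1: same point and axes. Hung by its notch on an edge, a true bar stays level; the bad one rolls by roughly 15 degrees towards one bucket and stays hanging so. Which of the three is bad changes from start to start
- crossbar3_centre (a point): crossbar 3, outwardly the same as crossbar 1: same point and axes
- crossbar1: crossbar 1, 0.3 to 0.45 kg: aluminium arm along x with a closed dark-blue rectangular bucket (34 x 40 x 52) under each end, 82 clear between the buckets; 150 long (x), 40 wide (y), 108 high (z) with its stem. Starts upright on its bucket bottoms on the bench. Origin in the middle, at the height of the bucket bottoms, 66 under the notch point, same axes
- crossbar2: crossbar 2, as crossbar 1
- crossbar3: crossbar 3, as crossbar 1
- edge_middle (a point): middle of the knife edge's top line, 126 above the bench. The fixed stand: a grey base 70 (x) by 340 (y) by 16 high, an upright steel blade on it (12 thick to 76 high, above that 4 thick), with a rounded edge of radius 1.2. The edge runs 320 along this point's y; x is level, square to the blade. Room for three crossbars about 95 apart
- tray: red open reject tray, fixed, 110 (x) by 220 (y), 40 high, walls and floor about 4; origin at the centre of its underside. A crossbar fits in it with its length along the tray's y
- flask: bystander: closed amber glass jar, 56 in diameter, 100 tall; origin under its centre
- beaker: bystander: open white ceramic cup, 60 in diameter, 65 tall; origin under its centre
- driver: bystander: screwdriver lying on the bench, 160 long along its x; origin under it
Mind the look-alikes: they are no part of the job. What is shaped like the crossbar3 but yellow is not meant.

How it is judged:
By the outcome, as a careful person would: the job done as asked, in the order asked, and still so for the second after the job is handed in, with the robot touching nothing.
It also fails if it takes over 72 s, if anything falls off the work surface, if the arm or the gripper's body presses on something with over 40 N, if the wrist force passes 120 N, or if a joint passes its speed limit or range.

ROBOT

A 6-joint arm with a two-finger parallel gripper is mounted at the origin on the work surface. World frame = base frame: x ahead of the robot, y to its left, z up, the work surface at z = 0. Lengths are in m, angles in degrees, forces in N, time in s.
With the tool pointing down it reaches from about 0.3 to 0.75 m from the base axis. Payload 8.5 kg.
Tool frame: the origin (TCP) lies on the centre line of the jaws, within the pads' length; the fingertips stand 19 mm ahead of it and the grasp point (between the pads) is the TCP (env.tcp_to_tips is the z of the fingertips in the tool frame, in m); z points along the fingers, y is the line along which they close (so a half turn about z gives the same grasp; the last joint's range is limited). The gripper opens to 85 mm and grips with 20 to 120 N. Pads are 22 mm wide; open, the fingers measure 114 mm over their backs; the gripper's body (76 mm by 85 mm) begins 54 mm behind the grasp point. The pads swing forward as they close: fully open they stand 13 mm farther back than shut.
Start: joints at [56.648, 21.807, 74.336, -0, 83.858, -12.336], TCP at [0.197, 0.513, 0.25] pointing down, gripper open.
Joint ranges: [-178.18, 178.18], [-50.72, 133.34], [12.68, 142.11], [-81.47, 261.47], [9.98, 163.14], [-165.26, 165.26]. Speed limits (degrees/s): [136.94, 136.94, 180, 180, 180, 180].

INTERFACE

Orientations are given as a 3x3 rotation matrix whose columns are the frame's x, y, z axes.
In Python, from rig import env gives the robot as it stands.
- The arm moves only by the tool servo_tool, never from a script. Its argument "steps" is a list of rows, each an object of numbers: "tx", "ty", "tz": the shift along the world's x, y, z in cm; "yaw": the turn about the world's z in degrees; "claw": the finger opening in cm, from 0 to 8.54. In form: [{"tx": .., "ty": .., "tz": .., "yaw": .., "claw": ..}, ...]. A call has 1 to 20 rows; each row shifts and turns the commanded pose from where the row before left it; what a row does not reach is not made up. A row lasts 1/10 s, in which the tool goes at most 50 mm and 8.59 degrees, less where a joint would pass 70% of its speed; a pose out of reach is approached as far as the arm can. A call with a gripper value outside its range is refused whole. The fingers move at their own pace and stop on an object; "newtons" is the grip in N (left out, the last holds). Time passes only in rows, so rows that do not move let the fingers close. It gives the time, the measured TCP pose, the force, the opening and the grip force at its end, in the units of the state.
- env.observe(): the state, without advancing time (a new reading comes with each control period).
- env.get_image(name): name is "scene" or "top" or "wrist"; returns (picture, depth): 480x640x3 uint8, red, green, blue; 480x640 float32, m along the optical axis (not along the pixel's ray), 0 where there is no reading.
- env.camera_model(name): a dict with "fovy" (degrees; the focal length in pixels is half the picture's height over the tangent of half this angle, whatever the lens; pixels are square), "cx", "cy" (the principal point, pixels), "T" (4x4, takes a point from camera to world coordinates). Camera axes: x right, y down, z forward; pixel columns grow to the right and rows downward; lengths in m; the calibration is good to about 2 mm. A picture is of the moment at which its call begins: read the wrist's pose just before it. camera_model takes no time and is no camera call; for the wrist camera it gives the pose at the moment of the call.
- env.close_job(): hands the job in; it is judged then, once.
The state is a dict: "time_s": time; "q": joint angles; "qvel": joint speeds; "joint_efforts": joint torques, N m; "position": TCP position; "tool_rot": TCP orientation; "ft_force": force on the tool from outside, world axes, zero at the start; "wrist_torque": the same for the moment, N m; "grip_width": finger opening in m; "gripper_force": force on a finger pad.
Only numpy, scipy, OpenCV 4.12 (cv2) and the standard library are available. Lean on these libraries where they do the work, as an engineer would, in place of code of your own. Each camera call takes 0.05 s, during which the arm holds its last target. There are 200 camera calls.

## Working session

There is one attempt and no reset: what is moved stays moved. The work goes in short steps, Python scripts to look and compute and a tool call to move; the robot and the scene stay as the last step left them, time stands still between calls to the robot, and variables do not carry over. Pictures are saved under pics/ and viewed, at most 10 in all, crops included, and the job is handed in when it is done.

Besides the shell and the picture viewer there is one more tool, called as name(argument=value, ...), one argument or row to a line, values as JSON. servo_tool: Moves the arm, as the interface text tells. Its arguments: {"type":"object","properties":{"steps":{"type":"array"},"newtons":{"type":"number"}},"required":["steps"]}

```bash
ls; mkdir -p pics; cat > h.py <<'E'
import numpy as np, cv2
from rig import env
def cloud(name):
    im,d=env.get_image(name); m=env.camera_model(name)
    f=240/np.tan(np.radians(m["fovy"])/2); v,u=np.mgrid[:480,:640]
    P=np.stack([(u-m["cx"])/f*d,(v-m["cy"])/f*d,d],-1)@m["T"][:3,:3].T+m["T"][:3,3]
    P[d==0]=np.nan
    return im,d,P
def save(n,im): cv2.imwrite("pics/"+n,im[...,::-1])
E
python3 - <<'E'
from h import *
for n in("scene","top"):
    im,d,P=cloud(n); save(n+"0.png",im); np.savez("/tmp/"+n,im=im,P=P)
    m=env.camera_model(n);print(n,m["fovy"],m["cx"],m["cy"],m["T"].round(3).tolist())
s=env.observe();print(s["tool_rot"],s["ft_force"],s["time_s"])
E
```

```text
pics
scene 48.14323819014715 319.558132732937 239.1357436633973 [[-0.391, 0.601, -0.697, 1.252], [0.92, 0.266, -0.287, 0.206], [0.013, -0.754, -0.657, 0.806], [0.0, 0.0, 0.0, 1.0]]
top 56.31376287761231 318.05352184028726 236.10593769351092 [[0.017, -0.994, 0.106, 0.377], [-1.0, -0.017, -0.001, -0.095], [0.003, -0.106, -0.994, 1.206], [0.0, 0.0, 0.0, 1.0]]
[[-9.33480392e-01  3.58627749e-01 -7.03620261e-04]
 [ 3.58628336e-01  9.33479814e-01 -1.07421762e-03]
 [ 2.71571064e-04 -1.25509925e-03 -9.99999175e-01]] [-0.57268264  0.05569601  0.47264123] 0.1
```

View pics/top0.png

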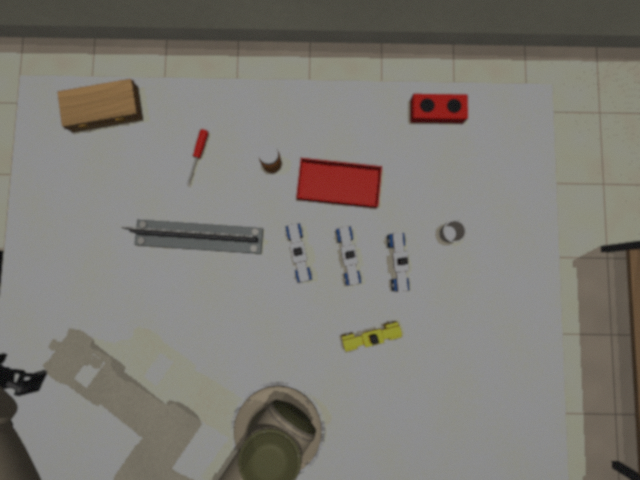

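View pics/scene0.png

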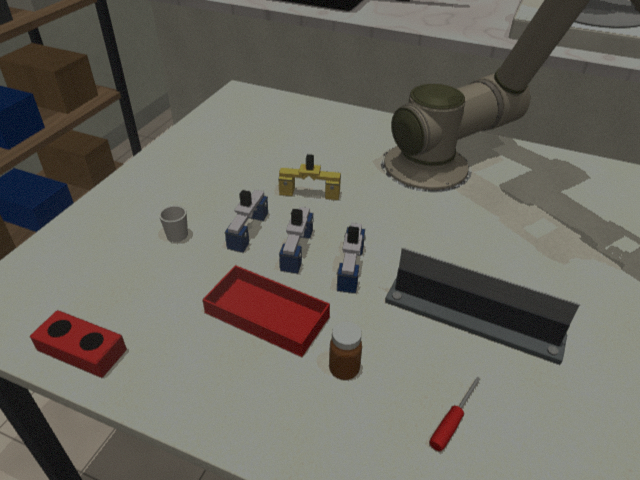

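Candidates (top picture): silver-and-blue bars at (298,252), (350,256) and (402,262) fit the description. The yellow one at (372,337) is the look-alike. The red open tray at (340,183) is the reject tray; the red box at (439,107) with two holes isn't.

```bash
python3 - <<'E'
from h import *
z=np.load("/tmp/top.npz");im,P=z["im"],z["P"]
save("crop0.png",cv2.resize(im[150:360,120:480],None,fx=2.2,fy=2.2,interpolation=cv2.INTER_CUBIC))
def fit(n,u0,u1,v0,v1,zl,zh):
    Q=P[v0:v1,u0:u1].reshape(-1,3);Q=Q[(Q[:,2]>zl)&(Q[:,2]<zh)]
    (c,s,a)=cv2.minAreaRect(Q[:,:2].astype(np.float32)*1000)
    w=np.linalg.svd(Q[:,:2]-Q[:,:2].mean(0),full_matrices=False)[2][0]
    print(n,len(Q),"mean",Q.mean(0).round(4),"rect",np.round(c,1),np.round(s,1),"axis deg",np.degrees(np.arctan2(w[1],w[0])).round(1),"zmax",Q[:,2].max().round(4))
for i,(u,v) in enumerate([(298,252),(350,256),(402,262)]):
    fit(f"bar{i}",u-22,u+22,v-40,v+40,.045,.13); fit(f"stem{i}",u-22,u+22,v-40,v+40,.09,.13)
fit("blade",118,270,210,262,.1,.14)
fit("base",118,270,210,262,.008,.03)
fit("tray",285,390,150,215,.025,.06)
fit("flask",250,290,140,180,.07,.12)
fit("beaker",430,470,215,250,.04,.08)
E
```

```text
bar0 815 mean [ 0.4545 -0.0483  0.0685] rect [456.1 -48.5] [150.2  42. ] axis deg -166.7 zmax 0.1158
stem0 69 mean [ 0.4554 -0.0478  0.1091] rect [455.6 -47.6] [18.1 21.7] axis deg 97.1 zmax 0.1158
bar1 827 mean [ 0.4493 -0.1762  0.0683] rect [ 450.1 -176.7] [150.4  44.7] axis deg -169.0 zmax 0.1136
stem1 66 mean [ 0.4493 -0.1765  0.1087] rect [ 449.7 -177. ] [16.7 22.1] axis deg 101.3 zmax 0.1136
bar2 844 mean [ 0.4352 -0.3056  0.0684] rect [ 436.3 -308.4] [149.3  44.4] axis deg -174.6 zmax 0.1158
stem2 71 mean [ 0.4356 -0.3058  0.1089] rect [ 435.1 -307.3] [16.5 22.4] axis deg -90.4 zmax 0.1158
blade 341 mean [0.4966 0.2215 0.1209] rect [497.3 220.9] [319.8   4.6] axis deg 87.1 zmax 0.131
base 2527 mean [0.4953 0.2179 0.0165] rect [512.4 220.2] [340.1 103.4] axis deg -92.8 zmax 0.0297
tray 576 mean [ 0.6493 -0.1528  0.037 ] rect [ 646.7 -151.1] [220.3 111.2] axis deg -95.0 zmax 0.0458
flask 381 mean [0.6979 0.0306 0.0954] rect [700.8  31.6] [49.6 52.4] axis deg -136.3 zmax 0.1067
beaker 229 mean [ 0.5186 -0.4507  0.0582] rect [ 517.4 -447.6] [58.8 57.2] axis deg -62.8 zmax 0.0706
```

View pics/crop0.png

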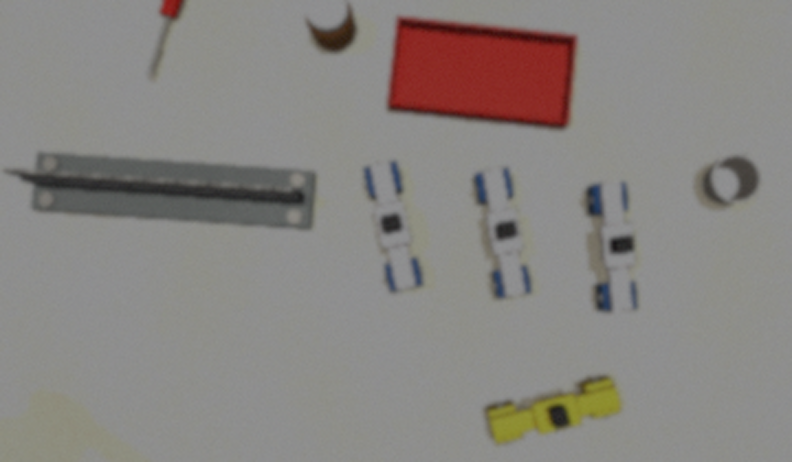

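Three silver bars, the edge and the tray all measure to their given sizes. Next I'll move above bar 0 (the nearest to the stand) for a close look.

servo_tool(
  steps=[
    {"tx":1.62,"ty":-3.5,"yaw":2.1,"claw":5},
    {"tx":1.62,"ty":-3.5,"yaw":2.1},
    {"tx":1.62,"ty":-3.5,"yaw":2.1},
    {"tx":1.62,"ty":-3.5,"yaw":2.1},
    {"tx":1.62,"ty":-3.5,"yaw":2.1},
    {"tx":1.62,"ty":-3.5,"yaw":2.1},
    {"tx":1.62,"ty":-3.5,"yaw":2.1},
    {"tx":1.62,"ty":-3.5,"yaw":2.1},
    {"tx":1.62,"ty":-3.5,"yaw":2.1},
    {"tx":1.62,"ty":-3.5,"yaw":2.1},
    {"tx":1.62,"ty":-3.5,"yaw":2.1},
    {"tx":1.62,"ty":-3.5,"yaw":2.1},
    {"tx":1.62,"ty":-3.5,"yaw":2.1},
    {"tx":1.62,"ty":-3.5,"yaw":2.1},
    {"tx":1.62,"ty":-3.5,"yaw":2.1},
    {"tx":1.62,"ty":-3.5,"yaw":2.1},
    {},
    {},
  ],
)

```text
invalid input at $.steps[0]: expected keys tx, ty, tz, yaw, claw
```

```bash
cat >> h.py <<'E'
def pose():
    s=env.observe();R=np.array(s["tool_rot"])
    print("t",round(s["time_s"],2),"tcp",np.round(s["position"],4),"ty deg",np.degrees(np.arctan2(R[1,1],R[0,1])).round(2),"w",round(s["grip_width"],4),"q",np.round(s["q"],0),"F",np.round(s["ft_force"],1))
def fit(P,n,x,y,r,zl,zh):
    Q=P.reshape(-1,3);Q=Q[np.isfinite(Q[:,2])];Q=Q[(Q[:,2]>zl)&(Q[:,2]<zh)&(np.hypot(Q[:,0]-x,Q[:,1]-y)<r)]
    if len(Q)<20: print(n,"few",len(Q));return
    (c,s,a)=cv2.minAreaRect(Q[:,:2].astype(np.float32)*1000)
    print(n,len(Q),"rect",np.round(c,1),np.round(s,1),"a",round(a,1),"med z",np.median(Q[:,2]).round(4))
E
python3 - <<'E'
from h import *
pose(); im,d,P=cloud("wrist"); save("w0.png",im)
fit(P,"stem",.455,-.048,.03,.1,.125)
fit(P,"bar",.455,-.048,.09,.062,.125)
fit(P,"bar1",.45,-.177,.09,.062,.125)
E
```

```text
t 0.1 tcp [0.1971 0.5132 0.2498] ty deg 68.98 w 0.0856 q [ 57.  22.  74.  -0.  84. -12.] F [-0.6  0.1  0.5]
stem few 0
bar few 0
bar1 few 0
```

View pics/w0.png

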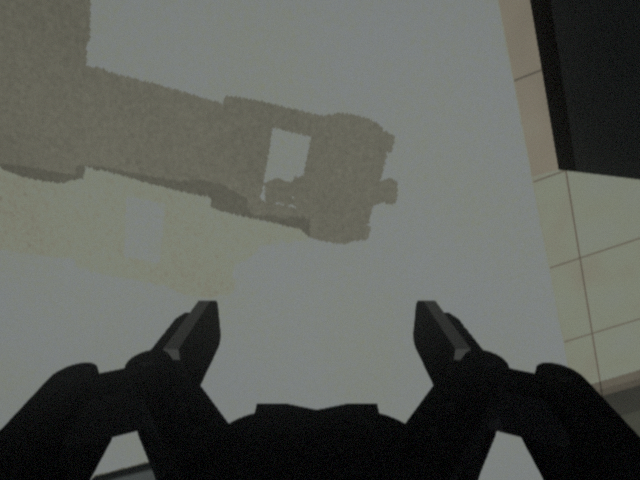

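The move was refused because every row needs all five keys. The picture shows only the bare bench between the open fingers (tips at (205,330) and (430,330)). I'll resend with full rows.

servo_tool(
  steps=[
    {"tx":1.62,"ty":-3.5,"tz":0,"yaw":2.1,"claw":5},
    {"tx":1.62,"ty":-3.5,"tz":0,"yaw":2.1,"claw":5},
    {"tx":1.62,"ty":-3.5,"tz":0,"yaw":2.1,"claw":5},
    {"tx":1.62,"ty":-3.5,"tz":0,"yaw":2.1,"claw":5},
    {"tx":1.62,"ty":-3.5,"tz":0,"yaw":2.1,"claw":5},
    {"tx":1.62,"ty":-3.5,"tz":0,"yaw":2.1,"claw":5},
    {"tx":1.62,"ty":-3.5,"tz":0,"yaw":2.1,"claw":5},
    {"tx":1.62,"ty":-3.5,"tz":0,"yaw":2.1,"claw":5},
    {"tx":1.62,"ty":-3.5,"tz":0,"yaw":2.1,"claw":5},
    {"tx":1.62,"ty":-3.5,"tz":0,"yaw":2.1,"claw":5},
    {"tx":1.62,"ty":-3.5,"tz":0,"yaw":2.1,"claw":5},
    {"tx":1.62,"ty":-3.5,"tz":0,"yaw":2.1,"claw":5},
    {"tx":1.62,"ty":-3.5,"tz":0,"yaw":2.1,"claw":5},
    {"tx":1.62,"ty":-3.5,"tz":0,"yaw":2.1,"claw":5},
    {"tx":1.62,"ty":-3.5,"tz":0,"yaw":2.1,"claw":5},
    {"tx":1.62,"ty":-3.5,"tz":0,"yaw":2.1,"claw":5},
    {"tx":0,"ty":0,"tz":0,"yaw":0,"claw":5},
    {"tx":0,"ty":0,"tz":0,"yaw":0,"claw":5},
  ],
)

```text
time_s: 1.95
position: [0.4563, -0.0469, 0.2499]
tool_rot: [[-0.976, -0.216, -0.001], [-0.216, 0.976, 0.001], [0.001, 0.001, -1.0]]
ft_force: [-0.3, 0.1, 0.8]
grip_width: 0.0497
gripper_force: 0.0
```

```bash
python3 - <<'E'
from h import *
pose(); im,d,P=cloud("wrist"); save("w1.png",im)
fit(P,"stem",.455,-.048,.03,.1,.125)
fit(P,"bar",.455,-.048,.09,.062,.125)
fit(P,"bar1",.45,-.177,.09,.062,.125)
E
```

```text
t 1.95 tcp [ 0.4563 -0.0469  0.2499] ty deg 102.49 w 0.0497 q [ -21.   13.   88.    0.   79. -123.] F [-0.3  0.1  0.8]
stem 585 rect [457.4 -46.1] [18.4 21. ] a 12.1 med z 0.1097
bar 4519 rect [457.8 -46.2] [149.5  35.8] a 12.1 med z 0.0651
bar1 5416 rect [ 451.7 -175. ] [149.3  36.1] a 11.6 med z 0.0656
```

View pics/w1.png

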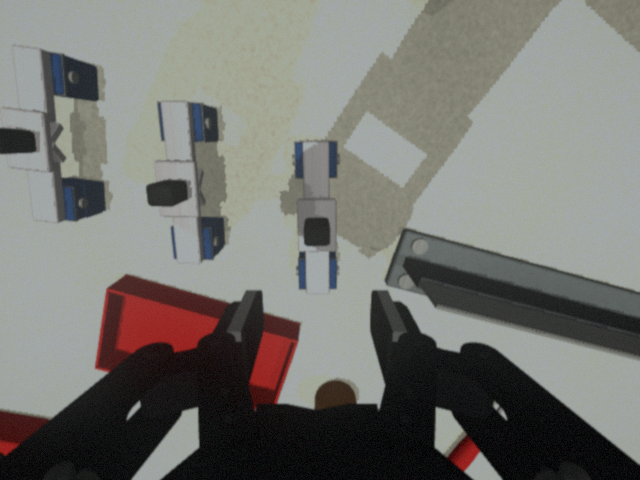

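The picture shows bar 0's stem at (317,231), centred between the fingertips at columns 253 and 382. The wrist depth puts it at (457.4, −46.1) mm, top at 0.110 m, as it must be. Descend, grip, lift.

servo_tool(
  newtons=50,
  steps=[
    {"tx":0.1,"ty":0.08,"tz":-3,"yaw":-0.4,"claw":5},
    {"tx":0,"ty":0,"tz":-4,"yaw":0,"claw":5},
    {"tx":0,"ty":0,"tz":-4,"yaw":0,"claw":5},
    {"tx":0,"ty":0,"tz":-3,"yaw":0,"claw":5},
    {"tx":0,"ty":0,"tz":-1.1,"yaw":0,"claw":5},
    {"tx":0,"ty":0,"tz":0,"yaw":0,"claw":5},
    {"tx":0,"ty":0,"tz":0,"yaw":0,"claw":5},
    {"tx":0,"ty":0,"tz":0,"yaw":0,"claw":1.5},
    {"tx":0,"ty":0,"tz":0,"yaw":0,"claw":1.5},
    {"tx":0,"ty":0,"tz":0,"yaw":0,"claw":1.5},
    {"tx":0,"ty":0,"tz":0,"yaw":0,"claw":1.5},
    {"tx":0,"ty":0,"tz":0,"yaw":0,"claw":1.5},
    {"tx":0,"ty":0,"tz":0,"yaw":0,"claw":1.5},
    {"tx":0,"ty":0,"tz":0,"yaw":0,"claw":1.5},
  ],
)

```text
time_s: 3.4
position: [0.4579, -0.0459, 0.1003]
tool_rot: [[-0.977, -0.211, 0.002], [-0.211, 0.977, -0.001], [-0.002, -0.001, -1.0]]
ft_force: [-0.3, 0.7, 7.7]
grip_width: 0.0214
gripper_force: 49.6
```

servo_tool(
  steps=[
    {"tx":0,"ty":0,"tz":0.5,"yaw":0,"claw":1.5},
    {"tx":0,"ty":0,"tz":1.5,"yaw":0,"claw":1.5},
    {"tx":0,"ty":0,"tz":3,"yaw":0,"claw":1.5},
    {"tx":0,"ty":0,"tz":4,"yaw":0,"claw":1.5},
    {"tx":0,"ty":0,"tz":4,"yaw":0,"claw":1.5},
    {"tx":0.2,"ty":1,"tz":2.5,"yaw":0,"claw":1.5},
    {"tx":0.3,"ty":2.2,"tz":1,"yaw":-1.5,"claw":1.5},
    {"tx":0.4,"ty":3.4,"tz":0,"yaw":-1.5,"claw":1.5},
    {"tx":0.4,"ty":3.4,"tz":0,"yaw":-1.5,"claw":1.5},
    {"tx":0.4,"ty":3.4,"tz":0,"yaw":-1.5,"claw":1.5},
    {"tx":0.4,"ty":3.4,"tz":0,"yaw":-1.5,"claw":1.5},
    {"tx":0.4,"ty":3.4,"tz":0,"yaw":-1.5,"claw":1.5},
    {"tx":0.4,"ty":3.4,"tz":0,"yaw":-1.5,"claw":1.5},
    {"tx":0.4,"ty":3.4,"tz":0,"yaw":-1.5,"claw":1.5},
    {"tx":0.4,"ty":3.4,"tz":0,"yaw":-1.5,"claw":1.5},
    {"tx":0.4,"ty":3.4,"tz":0,"yaw":-1.5,"claw":1.5},
    {"tx":0.4,"ty":2.4,"tz":0,"yaw":0,"claw":1.5},
    {"tx":0,"ty":0,"tz":0,"yaw":0,"claw":1.5},
    {"tx":0,"ty":0,"tz":0,"yaw":0,"claw":1.5},
    {"tx":0,"ty":0,"tz":0,"yaw":0,"claw":1.5},
  ],
)

```text
time_s: 5.4
position: [0.5023, 0.3154, 0.2642]
tool_rot: [[-0.999, 0.05, -0.001], [0.05, 0.999, -0.001], [0.001, -0.001, -1.0]]
ft_force: [0.3, -0.5, -2.7]
grip_width: 0.0213
gripper_force: 49.9
```

```bash
cat >> h.py <<'E'
def edge(P):
    Q=P.reshape(-1,3);Q=Q[np.isfinite(Q[:,2])]
    Q=Q[(abs(Q[:,2]-.125)<.006)&(abs(Q[:,0]-.497)<.03)&(Q[:,1]>.04)&(Q[:,1]<.39)]
    # top line: bin along y, keep highest points
    L=[]
    for b in np.arange(.05,.385,.005):
        q=Q[(Q[:,1]>=b)&(Q[:,1]<b+.005)]
        if len(q)>4: L.append(q[q[:,2]>np.quantile(q[:,2],.7)].mean(0))
    L=np.array(L);p=np.polyfit(L[:,1]-.221,L[:,0],1);r=L[:,0]-np.polyval(p,L[:,1]-.221);k=abs(r)<.003
    p=np.polyfit(L[k,1]-.221,L[k,0],1)
    print("edge n",k.sum(),"y",L[k,1].min().round(3),L[k,1].max().round(3),"x at y=.221",p[1].round(4),"slope deg",np.degrees(np.arctan(p[0])).round(2),"rms",np.std(L[k,0]-np.polyval(p,L[k,1]-.221)).round(4),"z",np.median(L[k,2]).round(4))
E
python3 - <<'E'
from h import *
pose(); im,d,P=cloud("wrist"); save("w2.png",im); edge(P)
s=env.observe();x,y,z=s["position"]
fit(P,"heldbar(arm)",x,y,.1,z-.045,z-.01)
im,d,P=cloud("top");edge(P)
E
```

```text
t 5.4 tcp [0.5023 0.3154 0.2642] ty deg 87.14 w 0.0213 q [ 21.  26.  66.  -0.  89. -66.] F [ 0.3 -0.5 -2.7]
edge n 58 y 0.064 0.382 x at y=.221 0.4993 slope deg 2.98 rms 0.0002 z 0.1263
heldbar(arm) 10916 rect [501.8 316.2] [150.3  45.4] a 5.4 med z 0.2285
edge n 11 y 0.084 0.333 x at y=.221 0.4974 slope deg 3.0 rms 0.0007 z 0.1272
```

View pics/w2.png

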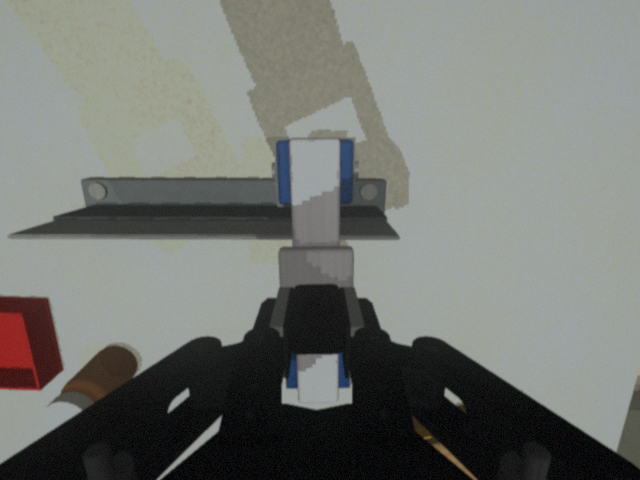

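The picture shows the held bar at column 317 running square across, above the blade edge (row 237, columns 10–400). Wrist measurements say the edge is 2.4 mm further in +x.

servo_tool(
  steps=[
    {"tx":0.24,"ty":0,"tz":0,"yaw":-0.1,"claw":1.5},
    {"tx":0,"ty":0,"tz":-2,"yaw":0,"claw":1.5},
    {"tx":0,"ty":0,"tz":-3,"yaw":0,"claw":1.5},
    {"tx":0,"ty":0,"tz":-3,"yaw":0,"claw":1.5},
    {"tx":0,"ty":0,"tz":-1.5,"yaw":0,"claw":1.5},
    {"tx":0,"ty":0,"tz":-0.5,"yaw":0,"claw":1.5},
    {"tx":0,"ty":0,"tz":-0.1,"yaw":0,"claw":1.5},
    {"tx":0,"ty":0,"tz":-0.1,"yaw":0,"claw":1.5},
    {"tx":0,"ty":0,"tz":0,"yaw":0,"claw":1.5},
    {"tx":0,"ty":0,"tz":0,"yaw":0,"claw":1.5},
  ],
)

```text
time_s: 6.5
position: [0.5051, 0.3163, 0.1631]
tool_rot: [[-0.999, 0.051, 0.001], [0.051, 0.999, 0.0], [-0.001, 0.001, -1.0]]
ft_force: [-0.2, -0.7, -4.0]
grip_width: 0.021
gripper_force: 49.9
```

servo_tool(
  steps=[
    {"tx":-0.03,"ty":0,"tz":-0.1,"yaw":0,"claw":1.5},
    {"tx":0,"ty":0,"tz":-0.1,"yaw":0,"claw":1.5},
    {"tx":0,"ty":0,"tz":-0.1,"yaw":0,"claw":1.5},
    {"tx":0,"ty":0,"tz":0,"yaw":0,"claw":1.5},
    {"tx":0,"ty":0,"tz":0,"yaw":0,"claw":1.5},
  ],
)

```text
time_s: 7.0
position: [0.5047, 0.3163, 0.1607]
tool_rot: [[-0.999, 0.051, 0.002], [0.051, 0.999, 0.001], [-0.002, 0.001, -1.0]]
ft_force: [-2.6, -0.2, 5.6]
grip_width: 0.0212
gripper_force: 51.2
```

servo_tool(
  newtons=20,
  steps=[
    {"tx":-0.05,"ty":0,"tz":0.05,"yaw":0,"claw":1.5},
    {"tx":0,"ty":0,"tz":0,"yaw":0,"claw":1.5},
    {"tx":0,"ty":0,"tz":0,"yaw":0,"claw":2.3},
    {"tx":0,"ty":0,"tz":0,"yaw":0,"claw":2.6},
    {"tx":0,"ty":0,"tz":0,"yaw":0,"claw":3},
    {"tx":0,"ty":0,"tz":0,"yaw":0,"claw":4},
    {"tx":0,"ty":0,"tz":0,"yaw":0,"claw":4.5},
    {"tx":0,"ty":0,"tz":0,"yaw":0,"claw":4.5},
  ],
)

```text
time_s: 7.8
position: [0.504, 0.3162, 0.1598]
tool_rot: [[-0.999, 0.051, -0.0], [0.051, 0.999, -0.0], [0.0, -0.0, -1.0]]
ft_force: [-0.4, 0.5, 0.3]
grip_width: 0.0452
gripper_force: 0.0
```

```bash
cat >> h.py <<'E'
def hung(P,x,y):
    # tilt of arm top along bar x, from points above .10
    Q=P.reshape(-1,3);Q=Q[np.isfinite(Q[:,2])];e=np.array([np.cos(.052),-np.sin(.052)]);g=np.array([np.sin(.052),np.cos(.052)])
    r=Q[:,:2]-[x,y];a=r@e;b=r@g;k=(abs(b)<.016)&(abs(a)>.03)&(abs(a)<.08)&(Q[:,2]>.085)&(Q[:,2]<.165)
    for s in(-1,1):
        q=Q[k&(a*s>0)];print(" end",s,len(q),"med z",np.median(q[:,2]).round(4) if len(q) else None)
    k=k&(abs(a)<.075)
    if k.sum()>50:
        p=np.polyfit(a[k],Q[k,2],1);print(" tilt deg",np.degrees(np.arctan(p[0])).round(1))
E
python3 - <<'E'
from h import *
pose(); im,d,P=cloud("wrist"); hung(P,.504,.316)
im,d,P=cloud("top"); hung(P,.504,.316)
E
```

```text
t 7.8 tcp [0.504  0.3162 0.1598] ty deg 87.08 w 0.0452 q [ 21.  31.  75.   0.  74. -66.] F [-0.4  0.5  0.3]
 end -1 5553 med z 0.1241
 end 1 2353 med z 0.1245
 tilt deg 0.3
 end -1 208 med z 0.1239
 end 1 228 med z 0.1238
 tilt deg -0.5
```

Bar 0 hangs level. On to bar 1.

servo_tool(
  steps=[
    {"tx":0,"ty":0,"tz":1,"yaw":0,"claw":4.5},
    {"tx":0,"ty":0,"tz":2,"yaw":0,"claw":4.5},
    {"tx":0,"ty":0,"tz":3,"yaw":0,"claw":4.5},
    {"tx":0,"ty":-1.1,"tz":2.2,"yaw":0,"claw":5},
    {"tx":-0.4,"ty":-4,"tz":0,"yaw":1.2,"claw":5},
    {"tx":-0.4,"ty":-4,"tz":0,"yaw":1.2,"claw":5},
    {"tx":-0.4,"ty":-4,"tz":0,"yaw":1.2,"claw":5},
    {"tx":-0.4,"ty":-4,"tz":0,"yaw":1.2,"claw":5},
    {"tx":-0.4,"ty":-4,"tz":0,"yaw":1.2,"claw":5},
    {"tx":-0.4,"ty":-4,"tz":0,"yaw":1.2,"claw":5},
    {"tx":-0.4,"ty":-4,"tz":0,"yaw":1.2,"claw":5},
    {"tx":-0.4,"ty":-4,"tz":0,"yaw":1.2,"claw":5},
    {"tx":-0.4,"ty":-4,"tz":0,"yaw":1.2,"claw":5},
    {"tx":-0.4,"ty":-4,"tz":0,"yaw":1.2,"claw":5},
    {"tx":-0.4,"ty":-4,"tz":0,"yaw":1.2,"claw":5},
    {"tx":-0.8,"ty":-4,"tz":0,"yaw":1.3,"claw":5},
    {"tx":0,"ty":0,"tz":0,"yaw":0,"claw":5},
    {"tx":0,"ty":0,"tz":0,"yaw":0,"claw":5},
  ],
)

```text
time_s: 9.7
position: [0.4519, -0.1752, 0.2423]
tool_rot: [[-0.98, -0.199, 0.001], [-0.199, 0.98, -0.0], [-0.001, -0.0, -1.0]]
ft_force: [-0.1, 0.1, -0.4]
grip_width: 0.0499
gripper_force: 0.0
```

```bash
python3 - <<'E'
from h import *
pose(); im,d,P=cloud("wrist")
fit(P,"stem1",.452,-.175,.03,.1,.125)
fit(P,"bar1",.452,-.175,.09,.062,.125)
fit(P,"bar2",.437,-.304,.09,.062,.125)
im,d,P=cloud("top"); hung(P,.504,.316)
E
```

```text
t 9.7 tcp [ 0.4519 -0.1752  0.2423] ty deg 101.47 w 0.0499 q [ -35.   16.   85.    0.   79. -137.] F [-0.1  0.1 -0.4]
stem1 608 rect [ 451.3 -175.2] [17.1 21.2] a 11.7 med z 0.1096
bar1 4748 rect [ 451.9 -175.4] [148.4  36. ] a 11.0 med z 0.0649
bar2 5784 rect [ 438.3 -305.2] [150.   36.1] a 6.0 med z 0.0654
 end -1 244 med z 0.124
 end 1 225 med z 0.1238
 tilt deg -0.3
```

servo_tool(
  newtons=50,
  steps=[
    {"tx":0,"ty":0,"tz":-3,"yaw":0,"claw":5},
    {"tx":0,"ty":0,"tz":-4,"yaw":0,"claw":5},
    {"tx":0,"ty":0,"tz":-4,"yaw":0,"claw":5},
    {"tx":0,"ty":0,"tz":-2.5,"yaw":0,"claw":5},
    {"tx":0,"ty":0,"tz":-0.8,"yaw":0,"claw":5},
    {"tx":0,"ty":0,"tz":0,"yaw":0,"claw":5},
    {"tx":0,"ty":0,"tz":0,"yaw":0,"claw":1.5},
    {"tx":0,"ty":0,"tz":0,"yaw":0,"claw":1.5},
    {"tx":0,"ty":0,"tz":0,"yaw":0,"claw":1.5},
    {"tx":0,"ty":0,"tz":0,"yaw":0,"claw":1.5},
    {"tx":0,"ty":0,"tz":0,"yaw":0,"claw":1.5},
    {"tx":0,"ty":0,"tz":0,"yaw":0,"claw":1.5},
  ],
)

```text
time_s: 11.0
position: [0.4528, -0.1752, 0.1003]
tool_rot: [[-0.98, -0.201, 0.003], [-0.201, 0.98, -0.002], [-0.003, -0.002, -1.0]]
ft_force: [0.8, 0.9, 8.5]
grip_width: 0.0211
gripper_force: 49.9
```

servo_tool(
  steps=[
    {"tx":0,"ty":0,"tz":0.5,"yaw":0,"claw":1.5},
    {"tx":0,"ty":0,"tz":1.5,"yaw":0,"claw":1.5},
    {"tx":0,"ty":0,"tz":3,"yaw":0,"claw":1.5},
    {"tx":0,"ty":0,"tz":4,"yaw":0,"claw":1.5},
    {"tx":0,"ty":0,"tz":4,"yaw":0,"claw":1.5},
    {"tx":0.2,"ty":1,"tz":2.5,"yaw":0,"claw":1.5},
    {"tx":0.45,"ty":2.4,"tz":1,"yaw":-1.4,"claw":1.5},
    {"tx":0.45,"ty":3.8,"tz":0,"yaw":-1.4,"claw":1.5},
    {"tx":0.45,"ty":3.8,"tz":0,"yaw":-1.4,"claw":1.5},
    {"tx":0.45,"ty":3.8,"tz":0,"yaw":-1.4,"claw":1.5},
    {"tx":0.45,"ty":3.8,"tz":0,"yaw":-1.4,"claw":1.5},
    {"tx":0.45,"ty":3.8,"tz":0,"yaw":-1.4,"claw":1.5},
    {"tx":0.45,"ty":3.8,"tz":0,"yaw":-1.4,"claw":1.5},
    {"tx":0.45,"ty":3.8,"tz":0,"yaw":-1.4,"claw":1.5},
    {"tx":0.45,"ty":3.8,"tz":0,"yaw":-1.4,"claw":1.5},
    {"tx":0.45,"ty":3.8,"tz":0,"yaw":-1.4,"claw":1.5},
    {"tx":0,"ty":2,"tz":0,"yaw":-0.5,"claw":1.5},
    {"tx":0,"ty":0,"tz":0,"yaw":0,"claw":1.5},
    {"tx":0,"ty":0,"tz":0,"yaw":0,"claw":1.5},
    {"tx":0,"ty":0,"tz":0,"yaw":0,"claw":1.5},
  ],
)

```text
time_s: 13.0
position: [0.4989, 0.2203, 0.2639]
tool_rot: [[-0.999, 0.052, -0.0], [0.052, 0.999, -0.0], [0.0, -0.0, -1.0]]
ft_force: [0.1, 0.5, -3.4]
grip_width: 0.0209
gripper_force: 49.9
```

```bash
cat > e.py <<'E'
from h import *
pose(); im,d,P=cloud("wrist"); edge(P)
x,y,z=env.observe()["position"]
fit(P,"held",x,y,.1,z-.045,z-.01)
Q=P.reshape(-1,3);k=(abs(Q[:,2]-z+.0357)<.004)&(abs(Q[:,1]-y)<.06)&(abs(Q[:,0]-x)<.1)
print("bar x range",Q[k,0].min().round(4),Q[k,0].max().round(4),"zs",[np.median(Q[k&((Q[:,0]-x)*s>.03),2]).round(4) for s in(-1,1)])
E
python3 e.py
```

```text
t 13.0 tcp [0.4989 0.2203 0.2639] ty deg 87.04 w 0.0209 q [ 11.  21.  74.  -0.  86. -76.] F [ 0.1  0.5 -3.4]
edge n 29 y 0.064 0.2 x at y=.221 0.4994 slope deg 3.01 rms 0.0001 z 0.1264
held 10971 rect [497.7 219.5] [ 45.2 150.3] a 78.5 med z 0.2281
bar x range 0.423 0.5725 zs [np.float64(0.2277), np.float64(0.2275)]
```

servo_tool(
  steps=[
    {"tx":0.15,"ty":0,"tz":0,"yaw":0,"claw":1.5},
    {"tx":0,"ty":0,"tz":-2,"yaw":0,"claw":1.5},
    {"tx":0,"ty":0,"tz":-3,"yaw":0,"claw":1.5},
    {"tx":0,"ty":0,"tz":-3,"yaw":0,"claw":1.5},
    {"tx":0,"ty":0,"tz":-1.5,"yaw":0,"claw":1.5},
    {"tx":0,"ty":0,"tz":-0.5,"yaw":0,"claw":1.5},
    {"tx":0,"ty":0,"tz":-0.2,"yaw":0,"claw":1.5},
    {"tx":0,"ty":0,"tz":-0.1,"yaw":0,"claw":1.5},
    {"tx":0,"ty":0,"tz":0,"yaw":0,"claw":1.5},
    {"tx":0,"ty":0,"tz":0,"yaw":0,"claw":1.5},
  ],
)

```text
time_s: 14.05
position: [0.5008, 0.2212, 0.1615]
tool_rot: [[-0.999, 0.051, 0.001], [0.051, 0.999, 0.0], [-0.001, 0.0, -1.0]]
ft_force: [0.4, 0.9, -3.2]
grip_width: 0.0211
gripper_force: 49.9
```

servo_tool(
  steps=[
    {"tx":0,"ty":0,"tz":-0.08,"yaw":0,"claw":1.5},
    {"tx":0,"ty":0,"tz":-0.05,"yaw":0,"claw":1.5},
    {"tx":0,"ty":0,"tz":0,"yaw":0,"claw":1.5},
    {"tx":0,"ty":0,"tz":0,"yaw":0,"claw":1.5},
  ],
)

```text
time_s: 14.45
position: [0.5007, 0.2213, 0.1607]
tool_rot: [[-0.999, 0.051, 0.002], [0.051, 0.999, 0.0], [-0.001, 0.0, -1.0]]
ft_force: [-3.1, -0.7, 6.1]
grip_width: 0.0212
gripper_force: 51.2
```

servo_tool(
  newtons=20,
  steps=[
    {"tx":-0.05,"ty":0,"tz":0.05,"yaw":0,"claw":1.5},
    {"tx":0,"ty":0,"tz":0,"yaw":0,"claw":1.5},
    {"tx":0,"ty":0,"tz":0,"yaw":0,"claw":2.3},
    {"tx":0,"ty":0,"tz":0,"yaw":0,"claw":2.6},
    {"tx":0,"ty":0,"tz":0,"yaw":0,"claw":3},
    {"tx":0,"ty":0,"tz":0,"yaw":0,"claw":4},
    {"tx":0,"ty":0,"tz":0,"yaw":0,"claw":4.5},
    {"tx":0,"ty":0,"tz":0,"yaw":0,"claw":4.5},
  ],
)

```text
time_s: 15.25
position: [0.5001, 0.2212, 0.16]
tool_rot: [[-0.999, 0.051, 0.0], [0.051, 0.999, 0.0], [-0.0, 0.0, -1.0]]
ft_force: [0.1, -0.6, -0.8]
grip_width: 0.0449
gripper_force: 0.0
```

```bash
python3 - <<'E'
from h import *
pose(); im,d,P=cloud("wrist"); hung(P,.4995,.221)
im,d,P=cloud("top"); hung(P,.498,.221);hung(P,.502,.316)
E
```

```text
t 15.25 tcp [0.5001 0.2212 0.16  ] ty deg 87.08 w 0.0449 q [ 11.  26.  83.   0.  71. -76.] F [ 0.1 -0.6 -0.8]
 end -1 5614 med z 0.1242
 end 1 2420 med z 0.1244
 tilt deg 0.1
 end -1 130 med z 0.1237
 end 1 209 med z 0.1239
 tilt deg 0.4
 end -1 60 med z 0.1243
 end 1 0 med z None
 tilt deg -10.2
```

Bar 1 is level as well. The bar-0 reading just now is blocked by the arm, so I'll recheck it. On to bar 2.

servo_tool(
  steps=[
    {"tx":0,"ty":0,"tz":1,"yaw":0,"claw":4.5},
    {"tx":0,"ty":0,"tz":2,"yaw":0,"claw":4.5},
    {"tx":0,"ty":0,"tz":3,"yaw":0,"claw":4.5},
    {"tx":-0.2,"ty":-1,"tz":2.2,"yaw":0,"claw":5},
    {"tx":-0.5,"ty":-4.3,"tz":0,"yaw":0.7,"claw":5},
    {"tx":-0.5,"ty":-4.3,"tz":0,"yaw":0.7,"claw":5},
    {"tx":-0.5,"ty":-4.3,"tz":0,"yaw":0.7,"claw":5},
    {"tx":-0.5,"ty":-4.3,"tz":0,"yaw":0.7,"claw":5},
    {"tx":-0.5,"ty":-4.3,"tz":0,"yaw":0.7,"claw":5},
    {"tx":-0.5,"ty":-4.3,"tz":0,"yaw":0.7,"claw":5},
    {"tx":-0.5,"ty":-4.3,"tz":0,"yaw":0.7,"claw":5},
    {"tx":-0.5,"ty":-4.3,"tz":0,"yaw":0.7,"claw":5},
    {"tx":-0.5,"ty":-4.3,"tz":0,"yaw":0.7,"claw":5},
    {"tx":-0.5,"ty":-4.3,"tz":0,"yaw":0.7,"claw":5},
    {"tx":-0.5,"ty":-4.3,"tz":0,"yaw":0.7,"claw":5},
    {"tx":-0.5,"ty":-4.3,"tz":0,"yaw":1.2,"claw":5},
    {"tx":0,"ty":0,"tz":0,"yaw":0,"claw":5},
    {"tx":0,"ty":0,"tz":0,"yaw":0,"claw":5},
  ],
)

```text
time_s: 17.15
position: [0.4378, -0.3053, 0.2423]
tool_rot: [[-0.995, -0.103, 0.0], [-0.103, 0.995, 0.0], [-0.0, 0.0, -1.0]]
ft_force: [0.8, -0.1, 0.2]
grip_width: 0.0497
gripper_force: 0.0
```

```bash
python3 - <<'E'
from h import *
pose(); im,d,P=cloud("wrist")
fit(P,"stem2",.438,-.305,.03,.1,.125)
fit(P,"bar2",.438,-.305,.09,.062,.125)
im,d,P=cloud("top"); hung(P,.498,.221);hung(P,.502,.316)
E
```

```text
t 17.15 tcp [ 0.4378 -0.3053  0.2423] ty deg 95.88 w 0.0497 q [ -48.   21.   78.    0.   82. -144.] F [ 0.8 -0.1  0.2]
stem2 619 rect [ 438.  -305.7] [18.5 21.1] a 6.0 med z 0.1097
bar2 4716 rect [ 438.3 -305.4] [149.6  35.3] a 4.9 med z 0.065
 end -1 244 med z 0.1239
 end 1 224 med z 0.1238
 tilt deg -0.2
 end -1 234 med z 0.124
 end 1 238 med z 0.1243
 tilt deg -0.1
```

servo_tool(
  newtons=60,
  steps=[
    {"tx":-0.05,"ty":0,"tz":-3,"yaw":-0.3,"claw":5},
    {"tx":0,"ty":0,"tz":-4,"yaw":0,"claw":5},
    {"tx":0,"ty":0,"tz":-4,"yaw":0,"claw":5},
    {"tx":0,"ty":0,"tz":-2.5,"yaw":0,"claw":5},
    {"tx":0,"ty":0,"tz":-0.8,"yaw":0,"claw":5},
    {"tx":0,"ty":0,"tz":0,"yaw":0,"claw":5},
    {"tx":0,"ty":0,"tz":0,"yaw":0,"claw":1.5},
    {"tx":0,"ty":0,"tz":0,"yaw":0,"claw":1.5},
    {"tx":0,"ty":0,"tz":0,"yaw":0,"claw":1.5},
    {"tx":0,"ty":0,"tz":0,"yaw":0,"claw":1.5},
    {"tx":0,"ty":0,"tz":0,"yaw":0,"claw":1.5},
    {"tx":0,"ty":0,"tz":0,"yaw":0,"claw":1.5},
  ],
)

```text
time_s: 18.45
position: [0.4382, -0.3054, 0.1007]
tool_rot: [[-0.995, -0.099, 0.003], [-0.099, 0.995, -0.002], [-0.002, -0.003, -1.0]]
ft_force: [0.9, -0.9, 6.6]
grip_width: 0.0206
gripper_force: 59.6
```

servo_tool(
  steps=[
    {"tx":0,"ty":0,"tz":0.5,"yaw":0,"claw":1.5},
    {"tx":0,"ty":0,"tz":1.5,"yaw":0,"claw":1.5},
    {"tx":0,"ty":0,"tz":3,"yaw":0,"claw":1.5},
    {"tx":0,"ty":0,"tz":4,"yaw":0,"claw":1.5},
    {"tx":0,"ty":0,"tz":4,"yaw":0,"claw":1.5},
    {"tx":0.2,"ty":1.3,"tz":2.5,"yaw":0,"claw":1.5},
    {"tx":0.5,"ty":2.6,"tz":1,"yaw":-0.8,"claw":1.5},
    {"tx":0.5,"ty":4.1,"tz":0,"yaw":-0.8,"claw":1.5},
    {"tx":0.5,"ty":4.1,"tz":0,"yaw":-0.8,"claw":1.5},
    {"tx":0.5,"ty":4.1,"tz":0,"yaw":-0.8,"claw":1.5},
    {"tx":0.5,"ty":4.1,"tz":0,"yaw":-0.8,"claw":1.5},
    {"tx":0.5,"ty":4.1,"tz":0,"yaw":-0.8,"claw":1.5},
    {"tx":0.5,"ty":4.1,"tz":0,"yaw":-0.8,"claw":1.5},
    {"tx":0.5,"ty":4.1,"tz":0,"yaw":-0.8,"claw":1.5},
    {"tx":0.5,"ty":4.1,"tz":0,"yaw":-0.8,"claw":1.5},
    {"tx":0.5,"ty":4.1,"tz":0,"yaw":-0.8,"claw":1.5},
    {"tx":0.4,"ty":2.3,"tz":0,"yaw":-0.7,"claw":1.5},
    {"tx":0,"ty":0,"tz":0,"yaw":0,"claw":1.5},
    {"tx":0,"ty":0,"tz":0,"yaw":0,"claw":1.5},
    {"tx":0,"ty":0,"tz":0,"yaw":0,"claw":1.5},
  ],
)

```text
time_s: 20.45
position: [0.4933, 0.1254, 0.264]
tool_rot: [[-0.999, 0.053, -0.001], [0.053, 0.999, -0.0], [0.001, -0.0, -1.0]]
ft_force: [0.0, -0.7, -3.8]
grip_width: 0.0208
gripper_force: 59.7
```

```bash
python3 e.py
```

```text
t 20.45 tcp [0.4933 0.1254 0.264 ] ty deg 86.94 w 0.0208 q [  1.  17.  79.  -0.  84. -86.] F [ 0.  -0.7 -3.8]
edge n 11 y 0.063 0.301 x at y=.221 0.493 slope deg 0.33 rms 0.0007 z 0.1261
held 10944 rect [493.1 124.4] [ 45.5 150.9] a 78.3 med z 0.2279
bar x range 0.4177 0.5685 zs [np.float64(0.2276), np.float64(0.2273)]
```

servo_tool(
  steps=[
    {"tx":0.1,"ty":0,"tz":0,"yaw":0,"claw":1.5},
    {"tx":0,"ty":0,"tz":-2,"yaw":0,"claw":1.5},
    {"tx":0,"ty":0,"tz":-3,"yaw":0,"claw":1.5},
    {"tx":0,"ty":0,"tz":-3,"yaw":0,"claw":1.5},
    {"tx":0,"ty":0,"tz":-1.5,"yaw":0,"claw":1.5},
    {"tx":0,"ty":0,"tz":-0.5,"yaw":0,"claw":1.5},
    {"tx":0,"ty":0,"tz":-0.2,"yaw":0,"claw":1.5},
    {"tx":0,"ty":0,"tz":-0.1,"yaw":0,"claw":1.5},
    {"tx":0,"ty":0,"tz":-0.05,"yaw":0,"claw":1.5},
    {"tx":0,"ty":0,"tz":-0.05,"yaw":0,"claw":1.5},
    {"tx":0,"ty":0,"tz":0,"yaw":0,"claw":1.5},
    {"tx":0,"ty":0,"tz":0,"yaw":0,"claw":1.5},
  ],
)

```text
time_s: 21.7
position: [0.4949, 0.1262, 0.1609]
tool_rot: [[-0.999, 0.053, 0.002], [0.053, 0.999, -0.0], [-0.002, -0.0, -1.0]]
ft_force: [-1.7, -1.1, 6.5]
grip_width: 0.0211
gripper_force: 61.0
```

servo_tool(
  newtons=20,
  steps=[
    {"tx":-0.04,"ty":0,"tz":0.05,"yaw":0,"claw":1.5},
    {"tx":0,"ty":0,"tz":0,"yaw":0,"claw":1.5},
    {"tx":0,"ty":0,"tz":0,"yaw":0,"claw":2.3},
    {"tx":0,"ty":0,"tz":0,"yaw":0,"claw":2.6},
    {"tx":0,"ty":0,"tz":0,"yaw":0,"claw":3},
    {"tx":0,"ty":0,"tz":0,"yaw":0,"claw":4},
    {"tx":0,"ty":0,"tz":0,"yaw":0,"claw":4.5},
    {"tx":0,"ty":0,"tz":0,"yaw":0,"claw":4.5},
    {"tx":0,"ty":0,"tz":0,"yaw":0,"claw":4.5},
    {"tx":0,"ty":0,"tz":2,"yaw":0,"claw":5},
    {"tx":0,"ty":0,"tz":3,"yaw":0,"claw":5},
    {"tx":0,"ty":0,"tz":4,"yaw":0,"claw":5},
    {"tx":0,"ty":0,"tz":0,"yaw":0,"claw":5},
    {"tx":0,"ty":0,"tz":0,"yaw":0,"claw":5},
    {"tx":0,"ty":0,"tz":0,"yaw":0,"claw":5},
    {"tx":0,"ty":0,"tz":0,"yaw":0,"claw":5},
  ],
)

```text
time_s: 23.3
position: [0.4938, 0.1261, 0.2494]
tool_rot: [[-0.999, 0.053, -0.002], [0.053, 0.999, -0.0], [0.002, -0.0, -1.0]]
ft_force: [0.1, 0.1, 0.3]
grip_width: 0.0496
gripper_force: 0.0
```

```bash
python3 - <<'E'
from h import *
pose(); im,d,P=cloud("wrist"); save("w3.png",im)
for x,y in((.4945,.126),(.4995,.221),(.504,.316)): print(y);hung(P,x,y)
fit(P,"stemtop",.4945,.126,.04,.15,.18)
im,d,P=cloud("scene"); save("s3.png",np.hstack([im[180:400,340:620]]))
for x,y in((.4945,.126),(.4995,.221),(.504,.316)): print("scene",y);hung(P,x,y)
cv2.imwrite("pics/c3.png",np.vstack([cv2.resize(im[200:380,350:620],(480,320))[...,::-1],cv2.resize(cv2.imread("pics/w3.png"),(480,280))[:, :]]) )
E
```

```text
t 23.3 tcp [0.4938 0.1261 0.2494] ty deg 86.98 w 0.0496 q [  1.  18.  81.  -0.  82. -86.] F [0.1 0.1 0.3]
0.126
 end -1 2922 med z 0.1355
 end 1 957 med z 0.1102
 tilt deg -13.2
0.221
 end -1 2533 med z 0.1241
 end 1 1812 med z 0.1242
 tilt deg -0.5
0.316
 end -1 2840 med z 0.1238
 end 1 2192 med z 0.124
 tilt deg -0.8
stemtop 1202 rect [502.2 125.5] [21.9 22.2] a 85.9 med z 0.1683
scene 0.126
 end -1 271 med z 0.1354
 end 1 443 med z 0.1084
 tilt deg -13.7
scene 0.221
 end -1 86 med z 0.1229
 end 1 595 med z 0.1168
 tilt deg -5.0
scene 0.316
 end -1 93 med z 0.1234
 end 1 667 med z 0.1176
 tilt deg -4.7
```

View pics/c3.png

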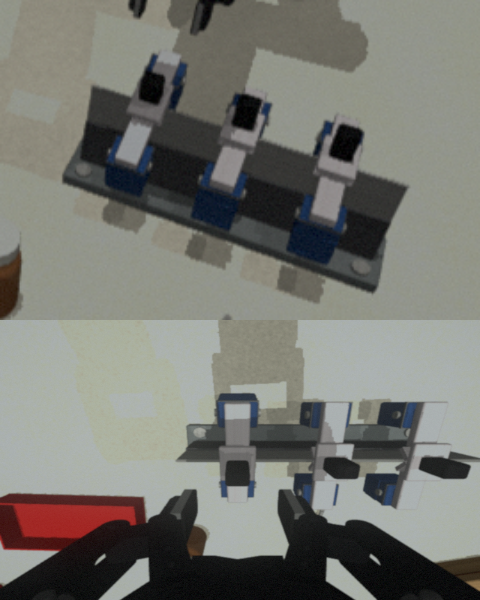

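Bar 2, in the nearest slot, dips about 14° towards +x. Its stem is at (237,470) in the lower half of the picture. The other two, at (340,467) and (443,467), read level. I'll regrip the tilted stem across y, the direction it stays free to roll in.

servo_tool(
  newtons=40,
  steps=[
    {"tx":0.8,"ty":-0.05,"tz":-1,"yaw":0,"claw":5},
    {"tx":0,"ty":0,"tz":-3,"yaw":0,"claw":5},
    {"tx":0,"ty":0,"tz":-3,"yaw":0,"claw":4.5},
    {"tx":0,"ty":0,"tz":-1.2,"yaw":0,"claw":4},
    {"tx":0,"ty":0,"tz":0,"yaw":0,"claw":3.5},
    {"tx":0,"ty":0,"tz":0,"yaw":0,"claw":3},
    {"tx":0,"ty":0,"tz":0,"yaw":0,"claw":2.6},
    {"tx":0,"ty":0,"tz":0,"yaw":0,"claw":1.5},
    {"tx":0,"ty":0,"tz":0,"yaw":0,"claw":1.5},
    {"tx":0,"ty":0,"tz":0,"yaw":0,"claw":1.5},
    {"tx":0,"ty":0,"tz":0,"yaw":0,"claw":1.5},
  ],
)

```text
time_s: 24.5
position: [0.5027, 0.1257, 0.1693]
tool_rot: [[-0.999, 0.053, 0.002], [0.053, 0.999, 0.0], [-0.002, 0.0, -1.0]]
ft_force: [-0.2, 0.3, 4.9]
grip_width: 0.021
gripper_force: 42.4
```

servo_tool(
  steps=[
    {"tx":0,"ty":0,"tz":0.4,"yaw":0,"claw":1.5},
    {"tx":0,"ty":0,"tz":0.8,"yaw":0,"claw":1.5},
    {"tx":0,"ty":0,"tz":1.5,"yaw":0,"claw":1.5},
    {"tx":0,"ty":0,"tz":2.5,"yaw":0,"claw":1.5},
    {"tx":0,"ty":0,"tz":3,"yaw":0,"claw":1.5},
    {"tx":0,"ty":0,"tz":3,"yaw":0,"claw":1.5},
    {"tx":0,"ty":0,"tz":1,"yaw":0,"claw":1.5},
    {"tx":0,"ty":0,"tz":0,"yaw":0,"claw":1.5},
    {"tx":0,"ty":0,"tz":0,"yaw":0,"claw":1.5},
  ],
)

```text
time_s: 25.4
position: [0.5016, 0.1257, 0.289]
tool_rot: [[-0.999, 0.053, -0.003], [0.053, 0.999, -0.0], [0.003, -0.0, -1.0]]
ft_force: [-0.6, -1.1, -3.8]
grip_width: 0.0212
gripper_force: 41.2
```

```bash
python3 - <<'E'
from h import *
pose(); im,d,P=cloud("wrist")
p=env.observe()["position"]
Q=P.copy();Q[...,2]-=p[2]-.160
hung(Q,p[0]-.0075,p[1])
im,d,P=cloud("top")
for x,y in((.498,.221),(.502,.316)):hung(P,x,y)
fit(P,"tray",.648,-.151,.14,.03,.05)
E
```

```text
t 25.4 tcp [0.5016 0.1257 0.289 ] ty deg 86.98 w 0.0212 q [  1.  17.  75.  -0.  88. -86.] F [-0.6 -1.1 -3.8]
 end -1 6451 med z 0.1267
 end 1 703 med z 0.0996
 tilt deg -12.8
 end -1 152 med z 0.1244
 end 1 0 med z None
 tilt deg 4.7
 end -1 1 med z 0.1099
 end 1 0 med z None
tray 508 rect [ 646.8 -151.1] [220.  111.1] a 84.9 med z 0.0389
```

servo_tool(
  steps=[
    {"tx":0.3,"ty":-0.6,"tz":0,"yaw":-2,"claw":1.5},
    {"tx":0.9,"ty":-1.8,"tz":0,"yaw":-5,"claw":1.5},
    {"tx":1,"ty":-1.9,"tz":0,"yaw":-6,"claw":1.5},
    {"tx":1,"ty":-1.9,"tz":0,"yaw":-6,"claw":1.5},
    {"tx":1,"ty":-1.9,"tz":0,"yaw":-6,"claw":1.5},
    {"tx":1,"ty":-1.9,"tz":0,"yaw":-6,"claw":1.5},
    {"tx":1,"ty":-1.9,"tz":0,"yaw":-6,"claw":1.5},
    {"tx":1,"ty":-1.9,"tz":0,"yaw":-6,"claw":1.5},
    {"tx":1,"ty":-1.9,"tz":0,"yaw":-6,"claw":1.5},
    {"tx":1,"ty":-1.9,"tz":0,"yaw":-6,"claw":1.5},
    {"tx":1,"ty":-1.9,"tz":0,"yaw":-6,"claw":1.5},
    {"tx":1,"ty":-1.9,"tz":0,"yaw":-6,"claw":1.5},
    {"tx":1,"ty":-1.9,"tz":0,"yaw":-6,"claw":1.5},
    {"tx":1,"ty":-1.9,"tz":0,"yaw":-6,"claw":1.5},
    {"tx":1,"ty":-1.9,"tz":0,"yaw":-6,"claw":1.5},
    {"tx":0.4,"ty":-1.5,"tz":0,"yaw":-5,"claw":1.5},
    {"tx":0,"ty":0,"tz":0,"yaw":-2.1,"claw":1.5},
    {"tx":0,"ty":0,"tz":0,"yaw":0,"claw":1.5},
    {"tx":0,"ty":0,"tz":0,"yaw":0,"claw":1.5},
    {"tx":0,"ty":0,"tz":0,"yaw":0,"claw":1.5},
  ],
)

```text
time_s: 27.5
position: [0.6481, -0.1601, 0.2903]
tool_rot: [[0.088, 0.996, -0.0], [0.996, -0.088, 0.0], [0.0, -0.0, -1.0]]
ft_force: [0.5, 1.0, -3.6]
grip_width: 0.0215
gripper_force: 41.2
```

```bash
python3 - <<'E'
from h import *
pose(); im,d,P=cloud("wrist"); save("w4.png",im)
x,y,z=env.observe()["position"]
fit(P,"tray wall",.648,-.15,.14,.03,.046)
fit(P,"held",x,y,.11,z-.08,z-.01)
im,d,P=cloud("top")
for x,y in((.498,.221),(.502,.316)):hung(P,x,y)
E
```

```text
t 27.5 tcp [ 0.6481 -0.1601  0.2903] ty deg -5.07 w 0.0215 q [-24.  33.  48.   0.  99. -19.] F [ 0.5  1.  -3.6]
tray wall 2316 rect [ 649.7 -149.3] [218.5 110.3] a 84.8 med z 0.0396
held 14314 rect [ 650.4 -144.8] [157.5  46.1] a 85.0 med z 0.2576
 end -1 49 med z 0.124
 end 1 225 med z 0.1241
 tilt deg -0.9
 end -1 86 med z 0.1242
 end 1 236 med z 0.1242
 tilt deg -1.1
```

View pics/w4.png

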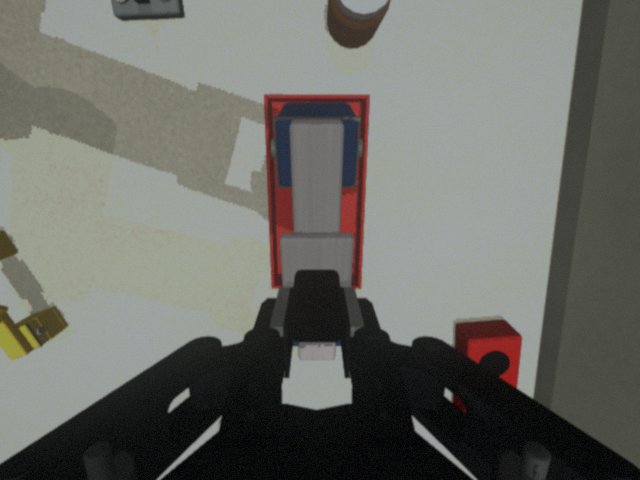

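The bar hangs lengthways inside the tray walls (columns 265–370, rows 95–290). Descend, then let the low bucket touch and the bar roll flat in the pads.

servo_tool(
  steps=[
    {"tx":0,"ty":0,"tz":-2,"yaw":0,"claw":1.5},
    {"tx":0,"ty":0,"tz":-3,"yaw":0,"claw":1.5},
    {"tx":0,"ty":0,"tz":-3.5,"yaw":0,"claw":1.5},
    {"tx":0,"ty":0,"tz":-3.5,"yaw":0,"claw":1.5},
    {"tx":0,"ty":0,"tz":-1.5,"yaw":0,"claw":1.5},
    {"tx":0,"ty":0,"tz":-1,"yaw":0,"claw":1.5},
    {"tx":0,"ty":0,"tz":0,"yaw":0,"claw":1.5},
    {"tx":0,"ty":0,"tz":0,"yaw":0,"claw":1.5},
  ],
)

```text
time_s: 28.4
position: [0.6486, -0.1604, 0.1467]
tool_rot: [[0.089, 0.996, 0.002], [0.996, -0.089, -0.001], [-0.001, 0.002, -1.0]]
ft_force: [0.4, -0.8, -3.1]
grip_width: 0.0211
gripper_force: 41.2
```

servo_tool(
  newtons=22,
  steps=[
    {"tx":0,"ty":0,"tz":0,"yaw":0,"claw":1.5},
    {"tx":0,"ty":0,"tz":-0.2,"yaw":0,"claw":1.5},
    {"tx":0,"ty":0,"tz":-0.2,"yaw":0,"claw":1.5},
    {"tx":0,"ty":0,"tz":-0.2,"yaw":0,"claw":1.5},
    {"tx":0,"ty":0,"tz":-0.2,"yaw":0,"claw":1.5},
    {"tx":0,"ty":0,"tz":-0.2,"yaw":0,"claw":1.5},
    {"tx":0,"ty":0,"tz":0,"yaw":0,"claw":1.5},
  ],
)

```text
time_s: 29.1
position: [0.648, -0.1603, 0.1351]
tool_rot: [[0.089, 0.996, -0.001], [0.996, -0.089, 0.0], [0.0, -0.001, -1.0]]
ft_force: [-0.2, 0.7, -4.1]
grip_width: 0.021
gripper_force: 41.2
```

servo_tool(
  newtons=22,
  steps=[
    {"tx":0,"ty":0,"tz":-0.2,"yaw":0,"claw":1.6},
    {"tx":0,"ty":0,"tz":-0.2,"yaw":0,"claw":1.6},
    {"tx":0,"ty":0,"tz":-0.2,"yaw":0,"claw":1.6},
    {"tx":0,"ty":0,"tz":-0.2,"yaw":0,"claw":1.6},
    {"tx":0,"ty":0,"tz":-0.2,"yaw":0,"claw":1.6},
    {"tx":0,"ty":0,"tz":0,"yaw":0,"claw":1.6},
  ],
)

```text
time_s: 29.7
position: [0.6486, -0.1596, 0.128]
tool_rot: [[0.089, 0.996, 0.003], [0.996, -0.089, -0.0], [0.0, 0.003, -1.0]]
ft_force: [-2.9, 4.7, 11.1]
grip_width: 0.0213
gripper_force: 43.2
```

servo_tool(
  newtons=20,
  steps=[
    {"tx":0,"ty":0,"tz":-0.15,"yaw":0,"claw":2.0},
    {"tx":0,"ty":0,"tz":-0.15,"yaw":0,"claw":2.0},
    {"tx":0,"ty":0,"tz":-0.1,"yaw":0,"claw":2.0},
    {"tx":0,"ty":0,"tz":0,"yaw":0,"claw":2.0},
  ],
)

```text
time_s: 30.1
position: [0.6497, -0.1587, 0.1272]
tool_rot: [[0.088, 0.996, 0.007], [0.996, -0.088, -0.0], [0.0, 0.007, -1.0]]
ft_force: [-4.4, 11.7, 28.0]
grip_width: 0.0208
gripper_force: 45.9
```

```bash
cat > t.py <<'E'
from h import *
pose(); im,d,P=cloud("wrist")
x,y,z=env.observe()["position"]
Q=P.reshape(-1,3);Q=Q[np.isfinite(Q[:,2])];e=np.array([-.0888,-.996]);g=np.array([.996,-.0888])
r=Q[:,:2]-[x,y];a=r@e;b=r@g;k=(abs(b)<.014)&(a<-.028)&(a>-.07)&(Q[:,2]>.05)&(Q[:,2]<.13)
p=np.polyfit(a[k],Q[k,2],1);print(k.sum(),"tilt",np.degrees(np.arctan(p[0])).round(1),"z at a=-.05",np.polyval(p,-.05).round(4))
E
python3 t.py
```

```text
t 30.1 tcp [ 0.6497 -0.1587  0.1272] ty deg -5.04 w 0.0208 q [-24.  39.  64.   0.  76. -19.] F [-4.4 11.7 28. ]
4790 tilt -2.5 z at a=-.05 0.0922
```

```bash
sed -i 's/(a<-.028)&(a>-.07)/(a<-.042)\&(a>-.07)/' t.py; python3 t.py
```

```text
t 30.15 tcp [ 0.6497 -0.1588  0.1272] ty deg -5.04 w 0.021 q [-24.  39.  64.   0.  76. -19.] F [-4.3 11.6 29. ]
3130 tilt -10.0 z at a=-.05 0.0912
```

servo_tool(
  newtons=20,
  steps=[
    {"tx":0,"ty":0,"tz":0.3,"yaw":0,"claw":2.0},
    {"tx":0,"ty":0,"tz":0,"yaw":0,"claw":2.15},
    {"tx":0,"ty":0,"tz":0,"yaw":0,"claw":2.0},
    {"tx":0,"ty":0,"tz":0,"yaw":0,"claw":2.0},
  ],
)

```text
time_s: 30.6
position: [0.6492, -0.1595, 0.1276]
tool_rot: [[0.088, 0.996, 0.005], [0.996, -0.088, -0.0], [0.0, 0.005, -1.0]]
ft_force: [-2.0, 5.6, 13.9]
grip_width: 0.0215
gripper_force: 20.7
```

```bash
python3 t.py
```

```text
t 30.6 tcp [ 0.6492 -0.1595  0.1276] ty deg -5.07 w 0.0215 q [-24.  39.  64.   0.  77. -19.] F [-2.   5.6 13.9]
3120 tilt -10.5 z at a=-.05 0.092
```

servo_tool(
  newtons=20,
  steps=[
    {"tx":0,"ty":0.2,"tz":-0.2,"yaw":0,"claw":2.0},
    {"tx":0,"ty":0.2,"tz":-0.2,"yaw":0,"claw":2.0},
    {"tx":0,"ty":0.2,"tz":-0.2,"yaw":0,"claw":2.0},
    {"tx":0,"ty":0,"tz":0,"yaw":0,"claw":2.0},
  ],
)

```text
time_s: 31.05
position: [0.6494, -0.1526, 0.122]
tool_rot: [[0.088, 0.996, 0.006], [0.996, -0.088, 0.001], [0.001, 0.005, -1.0]]
ft_force: [-2.1, 8.5, 16.2]
grip_width: 0.0215
gripper_force: 21.8
```

```bash
python3 t.py
```

```text
t 31.05 tcp [ 0.6494 -0.1526  0.122 ] ty deg -5.04 w 0.0215 q [-23.  39.  65.   0.  76. -18.] F [-2.1  8.5 16.2]
3109 tilt -6.7 z at a=-.05 0.0845
```

Working: the tilt is down to 6.7°. Continue.

servo_tool(
  newtons=20,
  steps=[
    {"tx":0,"ty":0.2,"tz":-0.2,"yaw":0,"claw":2.0},
    {"tx":0,"ty":0.2,"tz":-0.2,"yaw":0,"claw":2.0},
    {"tx":0,"ty":0.2,"tz":-0.2,"yaw":0,"claw":2.0},
    {"tx":0,"ty":0,"tz":0,"yaw":0,"claw":2.0},
  ],
)

```text
time_s: 31.5
position: [0.6495, -0.1463, 0.1158]
tool_rot: [[0.088, 0.996, 0.006], [0.996, -0.088, 0.001], [0.002, 0.006, -1.0]]
ft_force: [-0.3, 10.1, 14.9]
grip_width: 0.0215
gripper_force: 22.2
```

```bash
python3 t.py
```

```text
t 31.5 tcp [ 0.6495 -0.1463  0.1158] ty deg -5.04 w 0.0215 q [-23.  40.  65.   0.  75. -18.] F [-0.3 10.1 14.9]
3081 tilt -2.5 z at a=-.05 0.0765
```

servo_tool(
  newtons=20,
  steps=[
    {"tx":0,"ty":0.15,"tz":-0.15,"yaw":0,"claw":2.0},
    {"tx":0,"ty":0.1,"tz":-0.15,"yaw":0,"claw":2.0},
    {"tx":0,"ty":0,"tz":-0.1,"yaw":0,"claw":2.0},
    {"tx":0,"ty":0,"tz":0,"yaw":0,"claw":2.0},
  ],
)

```text
time_s: 31.95
position: [0.6499, -0.1436, 0.1122]
tool_rot: [[0.088, 0.996, 0.007], [0.996, -0.088, 0.002], [0.002, 0.007, -1.0]]
ft_force: [0.6, 11.8, 16.7]
grip_width: 0.0218
gripper_force: 22.5
```

```bash
python3 t.py
```

```text
t 31.95 tcp [ 0.6499 -0.1436  0.1122] ty deg -5.04 w 0.0218 q [-23.  40.  66.   0.  74. -18.] F [ 0.6 11.8 16.7]
3066 tilt -0.5 z at a=-.05 0.0718
```

servo_tool(
  newtons=20,
  steps=[
    {"tx":0,"ty":0,"tz":-0.15,"yaw":0,"claw":2.0},
    {"tx":0,"ty":-0.1,"tz":0.1,"yaw":0,"claw":2.0},
    {"tx":0,"ty":-0.05,"tz":0.1,"yaw":0,"claw":2.2},
    {"tx":0,"ty":0,"tz":0,"yaw":0,"claw":2.6},
    {"tx":0,"ty":0,"tz":0,"yaw":0,"claw":3.2},
    {"tx":0,"ty":0,"tz":0,"yaw":0,"claw":4},
    {"tx":0,"ty":0,"tz":0,"yaw":0,"claw":4},
    {"tx":0,"ty":0,"tz":1,"yaw":0,"claw":4},
    {"tx":0,"ty":0,"tz":3,"yaw":0,"claw":4},
    {"tx":0,"ty":0,"tz":5,"yaw":0,"claw":4},
    {"tx":0,"ty":0,"tz":5,"yaw":0,"claw":4},
    {"tx":-2,"ty":-2,"tz":4,"yaw":0,"claw":4},
    {"tx":-4,"ty":-2,"tz":0,"yaw":0,"claw":4},
    {"tx":-4,"ty":-2,"tz":0,"yaw":0,"claw":4},
    {"tx":-4,"ty":-2,"tz":0,"yaw":0,"claw":4},
    {"tx":0,"ty":0,"tz":0,"yaw":0,"claw":4},
    {"tx":0,"ty":0,"tz":0,"yaw":0,"claw":4},
  ],
)

```text
time_s: 33.7
position: [0.5077, -0.2277, 0.2901]
tool_rot: [[0.091, 0.996, 0.001], [0.996, -0.091, -0.001], [-0.001, 0.001, -1.0]]
ft_force: [0.0, 0.3, -0.3]
grip_width: 0.04
gripper_force: 0.0
```

```bash
python3 - <<'E'
from h import *
pose(); im,d,P=cloud("scene"); save("s5.png",im)
fit(P,"stem in tray",.648,-.145,.04,.1,.13); fit(P,"bar",.648,-.145,.1,.062,.13)
im,d,P=cloud("top")
fit(P,"stem in tray",.648,-.145,.04,.1,.13); fit(P,"bar",.648,-.145,.1,.062,.13);fit(P,"tray",.648,-.151,.14,.03,.05)
for x,y in((.498,.221),(.502,.316)):hung(P,x,y)
fit(P,"flask",.70,.031,.04,.07,.12);fit(P,"beaker",.518,-.449,.04,.04,.08)
E
```

```text
t 33.7 tcp [ 0.5077 -0.2277  0.2901] ty deg -5.21 w 0.04 q [-36.  21.  69.   0.  90. -31.] F [ 0.   0.3 -0.3]
stem in tray 143 rect [ 651.5 -140.9] [18.6 22. ] a 88.2 med z 0.1123
bar 1159 rect [ 651.5 -141.5] [152.2  39.2] a 89.8 med z 0.0696
stem in tray 65 rect [ 647.6 -141. ] [17.6 21.9] a 84.3 med z 0.1137
bar 620 rect [ 647.9 -138.3] [143.4  36.6] a 83.6 med z 0.0706
tray 387 rect [ 646.8 -149.9] [218.3 111.4] a 84.5 med z 0.0394
 end -1 241 med z 0.1238
 end 1 225 med z 0.1243
 tilt deg -0.1
 end -1 236 med z 0.1239
 end 1 232 med z 0.1239
 tilt deg 0.1
flask 384 rect [700.2  31.7] [50.  52.1] a 56.3 med z 0.0995
beaker 228 rect [ 516.5 -447.3] [58.4 57.1] a 49.6 med z 0.0615
```

View pics/s5.png

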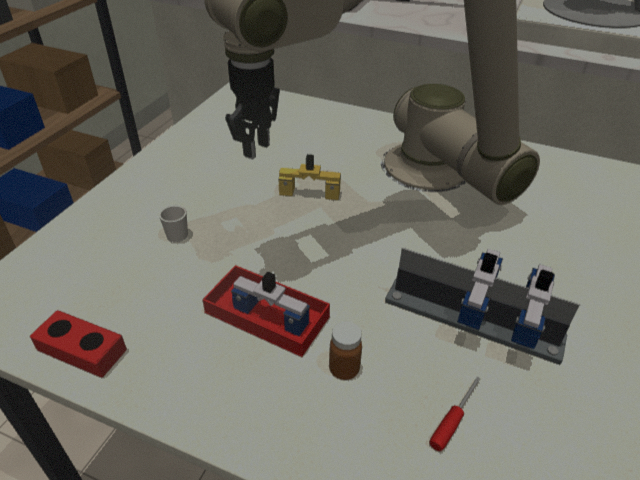

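The bad bar stands upright in the reject tray at (270,300), with its stem top at 0.113 m. The two true bars hang level at (482,290) and (537,305), and the flask, beaker and screwdriver haven't moved.

```bash
python3 -c "
from rig import env
print(env.close_job())"
```

```text
the job is handed in; nothing more can be done
None
```

The job is handed in: with all three bars hung and released, the one that started farthest from the stand dipped about 14°, and it now stands upright in the red tray while the other two hang level on the edge and the bystanders are where they were (33.7 s used).

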